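# Reload the meter's backup cell

## Robot

A 6-joint arm with a two-finger parallel gripper is mounted at the origin on the work surface. World frame = base frame: x ahead of the robot, y to its left, z up, the work surface at z = 0. Lengths are in m, angles in rad, forces in N, time in s.
With the tool pointing down it reaches from about 0.4 to 0.825 m from the base axis. Payload 7 kg.
Tool frame: the origin (TCP) lies between the finger pads; the fingertips stand 8 mm ahead of it and the grasp point (between the pads) lies 11 mm behind it (arm.finger_overhang is the distance from the TCP to the fingertips, in m); z points along the fingers, y is the line along which they close (so a half turn about z gives the same grasp; the last joint's range is limited). The gripper opens to 88 mm and grips with 3 to 60 N. Pads are 19 mm wide; open, the fingers measure 130 mm over their backs; the gripper's body (78 mm by 193 mm) begins 47 mm behind the grasp point.
Start: joints at [-0.955, 0.359, 0.012, 0, -1.224, -0.288], TCP at [0.217, -0.639, 0.235] pointing down, gripper open.
Joint ranges: [-3.07, 3.07], [-1.43, 2.12], [-1.02, 1.25], [-3.03, 1.67], [-3.05, -0], [-3.03, 3.03]. Speed limits (rad/s): [2.39, 2.39, 3.01, 3.14, 3.14, 3.14].

## Interface

Orientations are given as [roll, pitch, yaw] about the fixed x, y, z axes, in that order (R = Rz(yaw) Ry(pitch) Rx(roll)).
In Python, from station import arm gives the robot as it stands.
- The arm moves only by the tool move_arm, never from a script. Its argument "rows" is text: rows parted by semicolons, each of 7 numbers parted by spaces: the turn, a rotation vector about the tool's x, y, z in degrees, then the shift along the tool's x, y, z in m, then the finger opening in m, from 0 to 0.0876. A call has 1 to 8 rows; each row shifts and turns the commanded pose from where the row before left it, along the tool's axes as they then stand; what a row does not reach is not made up. A row lasts 1/8 s, in which the tool goes at most 62.5 mm and 10.7 degrees, less where a joint would pass 70% of its speed; a pose out of reach is approached as far as the arm can. A call is refused whole if a number of a shift passes 0.0625 or a number of a turn 10.7, either way. A call with a gripper value outside its range is refused whole. The fingers move at their own pace and stop on an object; "squeeze" is the grip in N (left out, the last holds). Time passes only in rows, so rows that do not move let the fingers close. It gives the time, the measured TCP pose, the force, the opening and the grip force at its end, in the units of the state.
- arm.get_state(): the state, without advancing time (a new reading comes with each control period).
- arm.grab_frame(name): name is "side" or "top" or "wrist"; returns (picture, depth): 400x640x3 uint8, blue, green, red; 400x640 float32, m along the optical axis (not along the pixel's ray), 0 where there is no reading.
- arm.camera_model(name): a dict with "mtx" (3x3 intrinsics, pixels), "camera_from_world" (4x4, takes a point from world to camera coordinates); the wrist camera has in their place "mount" (4x4, takes a point from camera to tool coordinates, whose origin is the TCP and whose axes are the flange's). Camera axes: x right, y down, z forward; pixel columns grow to the right and rows downward; lengths in m; the calibration is good to about 2 mm. A picture is of the moment at which its call begins: read the wrist's pose just before it. camera_model takes no time and is no camera call.
- arm.job_done(): hands the job in; it is judged then, once.
The state is a dict: "t": time; "q": joint angles; "qd": joint speeds; "joint_efforts": joint torques, N m; "eef_pos": TCP position; "ee_rot": TCP orientation; "force": force on the tool from outside, world axes, zero at the start; "moment": the same for the moment, N m; "width": finger opening in m; "gripper_force": force on a finger pad.
Only numpy, scipy, OpenCV 4.12 (cv2) and the standard library are available. Lean on these libraries where they do the work, as an engineer would, in place of code of your own. Each camera call takes 0.05 s, during which the arm holds its last target. There are 200 camera calls.

## Task

Load the fresh green cell from the tray into the black cell cradle of the bench meter. Tip it and push its flat minus end under the orange hood against the spring contact while the plus end is still raised above the end wall, never driving the spring in to its stop; then press the plus end down until the steel clip snaps closed over it and holds it fully home and level, and let go. Leave the grey spent cell and everything else on the bench where it stands.

Things in the scene. Friction and masses are not known exactly. Their poses are not given: they have to be found in the camera images.
- fresh_mid (a point): Centre of the fresh cell: green-sleeved cylinder 22 mm in diameter, body 70 mm long, about 70 g, lying level in the tray, axis 31 mm above the table. Its x axis runs along the cell from the flat minus end to the plus end, which has a white ring and a steel nub 8 mm wide, 2 mm long. Grip it across its diameter, at or a few mm to the minus side of the middle.
- fresh_minus (a point): Centre of the fresh cell's flat minus end face, 35 mm from its centre.
- spent_mid (a point): Centre of the spent cell, the same but with a grey sleeve, lying parallel to it in the other pair of saddles, 90 mm away. To be left alone.
- tray: Fixed grey tray plate 90 (x) x 170 (y) x 6 mm; origin under its centre. The cells lie along its x at y = +45 and -45 mm; which is which varies. Each lies on two white saddles (8 mm long, 26 wide, tops 20 mm above the table) 26 mm either side of its centre; between them it is free beside and below, down to the plate.
- meter: Fixed bench meter. Origin on the table under the centre of its grey base plate, 150 (x) x 90 (y) x 8 mm; +x runs to its white housing (46 high, 150 wide, x = 75 to 195 mm). The black cell cradle is clamped on the plate, along x, at y = 0, shifted by an amount s from -8 to +8 mm along x. s is NOT reported: find it by touch or sight. The nominal points are for s = 0.
- seat_nominal (a point): Where the loaded cell's centre would be if s were 0 (meter x 1, 33 mm up); the cell's x axis then runs along the meter's +x and its minus end is 35 mm towards -x, its nub on the end wall. Beside the cell, from the hood to the clip, fingers have room down to 12 mm above the table.
- hood_nominal (a point): For s = 0: underside of the orange hood at its open edge (meter x -27, z 49.5 mm); the hood reaches to x = -54, top 54.5 high. Below it: cheeks 27 mm apart, a seat 22 mm above the table, and the upright copper spring contact, 20 mm wide, z 24 to 47, its face 2 mm inside the hood's edge, yielding towards -x.
- wall_nominal (a point): For s = 0: top of the end wall's inner face (meter x 38, z 44 mm); wall 24 mm wide. Hood and wall are 65 mm apart, the cell is 72 long, so it goes in tipped 25 to 45 degrees, minus end low and leading; push the spring in about 8 to 10 mm and keep it so while the plus end swings down inside the wall.
- clip_nominal (a point): For s = 0: top of the rear seat between the steel clip jaws (meter x 26 to 34, z 22 mm; jaw tops 43). The jaws' round lips part about 2 mm each as the cell is pressed in and close over its sides. This takes 10 to 25 N, best pressed from above on the cell just short of the clip; the cell's top is then 44 mm above the table.
- plunger (a joint): Travel of the copper spring contact, m: 0 at rest, grows as it is pushed in, stop at 0.015, which it must never reach; 1 N at first and 0.6 N more per mm. About 0.005 with the cell loaded.
- ejector (a joint): Travel of the orange ejector pad under the cell (15 mm from the cradle's centre towards the clip), m: 0 at rest (top 30 mm above the table), about 0.007 to 0.008 with the cell home; pushes up with 1.5 to 3.5 N, so the plus end rises again unless the clip holds it.
- jaw_left (a joint): Opening of the clip jaw on the meter's +y side, m: 0 closed, up to 0.005; sprung shut with 1.5 N and 0.45 N more per mm.
- jaw_right (a joint): The same for the jaw on the -y side.
- amber: Bystander: amber glass bottle 76 mm wide, 150 high, origin under it.
- vial: Bystander: small amber vial with red cap, 26 mm wide, 55 high, origin under it.
- weight: Bystander: brass weight 28 mm wide, 45 high, origin under it.
- flask_a: Bystander: stoppered volumetric flask, 90 mm wide, 226 high, origin under it.
- cyl_meas: Bystander: white measuring cylinder, foot 64 mm, 166 high, origin under it.
- driver: Bystander: screwdriver 160 mm long, lying along its x axis.
- jar: Bystander: green jar 70 mm wide, 90 high, origin under it.
- fresh: The fresh cell's body, origin and axes as point fresh_mid.
There are look-alikes about, which are no part of the job. What is shaped like the fresh but blue is not meant.

How it is judged:
On the way:
1. the fresh cell's minus end is pressed against the spring contact, pushed in over 3 mm, while the plus end is still raised (cell tipped over 17 degrees) (x of fresh_minus in the frame of meter below -0.01 m and y of fresh_mid in the frame of meter between -0.004 and 0.004 m and value of joint plunger above 0.003 m and angle between the x axis of fresh_mid and the x axis of meter, either way round above 0.3 rad), for 0.1 s.
At the end, for the whole second after the job is handed in: Fresh cell in the cradle, minus end to the spring, level and in line within 5 degrees; centre within 15.5 mm along and 4 mm across of the plate centre, 30 to 36.5 mm above the table; spring in over 3 mm, ejector down over 5.5 mm, both jaws under 2 mm open; at rest (x of fresh_minus in the frame of meter below -0.01 m and y of fresh_mid in the frame of meter between -0.004 and 0.004 m and x of fresh_mid in the frame of meter between -0.0155 and 0.0155 m and z of fresh_mid in the frame of meter between 0.03 and 0.0365 m and angle between the x axis of fresh_mid and the x axis of meter, either way round below 0.09 rad and value of joint plunger above 0.003 m and value of joint ejector above 0.0055 m and value of joint each of jaw_left, jaw_right below 0.002 m and linear speed of fresh below 0.02 m/s); the robot touches nothing.
It fails at once if the spring contact is driven to its stop (over 14.5 mm) (value of joint plunger above 0.0145 m).
It fails at once if the spent cell is moved over 15 mm (distance of spent_mid from where it was at the start of the episode above 0.015 m).
It fails at once if another thing on the bench is moved over 30 mm or tipped over (distance of any of amber, vial, weight, flask_a, cyl_meas, driver, jar from where it was at the start of the episode above 0.03 m or angle between any of amber, vial, weight, flask_a, cyl_meas, jar's own z axis and vertical above 0.5 rad).
It also fails if it takes over 64 s, if anything falls off the work surface, if the arm or the gripper's body presses on something with over 40 N, if the wrist force passes 120 N, or if a joint passes its speed limit or range.

## Working session

There is one attempt and no reset: what is moved stays moved. The work goes in short steps, Python scripts to look and compute and a tool call to move; the robot and the scene stay as the last step left them, time stands still between calls to the robot, and variables do not carry over. Pictures are saved under pics/ and viewed, at most 10 in all, crops included, and the job is handed in when it is done.

Besides the shell and the picture viewer there is one more tool, called after ">>>" as name(argument=value, ...) on one line, values as JSON. move_arm: Moves the arm, as the interface text tells. Its arguments: {"type":"object","properties":{"rows":{"type":"string"},"squeeze":{"type":"number"}},"required":["rows"]}

```bash
ls; mkdir -p pics
cat > h.py <<'E'
import numpy as np, cv2
from station import arm
from scipy.spatial.transform import Rotation as R
def snap(n):
    s=arm.get_state(); im,d=arm.grab_frame(n); m=arm.camera_model(n)
    if n=="wrist":
        T=np.eye(4); T[:3,:3]=R.from_euler('xyz',s["ee_rot"]).as_matrix(); T[:3,3]=s["eef_pos"]
        W=T@np.array(m["mount"])
    else: W=np.linalg.inv(np.array(m["camera_from_world"]))
    return im,d,np.array(m["mtx"]),W
def cloud(d,K,W):
    v,u=np.mgrid[:d.shape[0],:d.shape[1]]
    P=np.stack([(u-K[0,2])/K[0,0]*d,(v-K[1,2])/K[1,1]*d,d],-1)
    return P@W[:3,:3].T+W[:3,3]
def save(n,tag):
    im,d,K,W=snap(n); np.savez(f"{tag}.npz",im=im,d=d,K=K,W=W); cv2.imwrite(f"pics/{tag}.png",im); return im,cloud(d,K,W)
E
python3 - <<'E'
from h import *
print(arm.get_state())
a,_=save("top","top0"); b,_=save("side","side0")
E
```

```text
pics
{'t': 0.0, 'q': array([-9.54875213e-01,  3.59404836e-01,  1.10533124e-02, -3.63717858e-04,
       -1.22409975e+00, -2.88112655e-01]), 'qd': array([-1.04555490e-03,  1.05623461e-05, -5.83473964e-04,  2.96066117e-04,
        5.48652379e-04, -1.47248172e-04]), 'joint_efforts': array([ 2.63577949e-04, -5.82722068e+01,  2.93049306e+01,  6.99683994e+00,
        6.93411188e-03, -1.94066815e-04]), 'eef_pos': array([ 0.21716028, -0.63860462,  0.23360621]), 'ee_rot': array([ 3.13990876e+00, -1.42466778e-04, -2.81390795e+00]), 'force': array([ 0.3144316 ,  0.02177292, -0.35270391]), 'moment': array([-0.01725305, -0.00038664,  0.03254729]), 'gripper_force': 0.0, 'width': 0.08781954041687617}
```

View pics/top0.png

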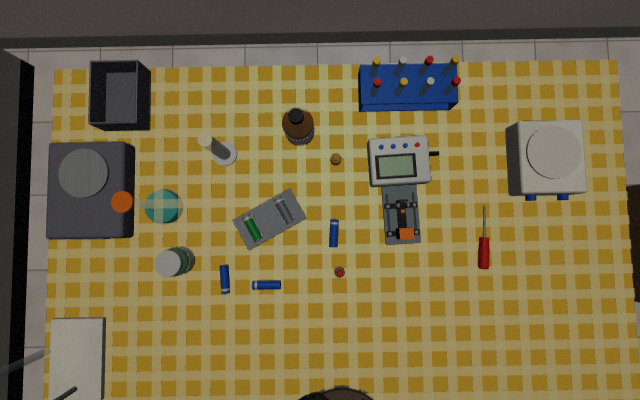

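View pics/side0.png

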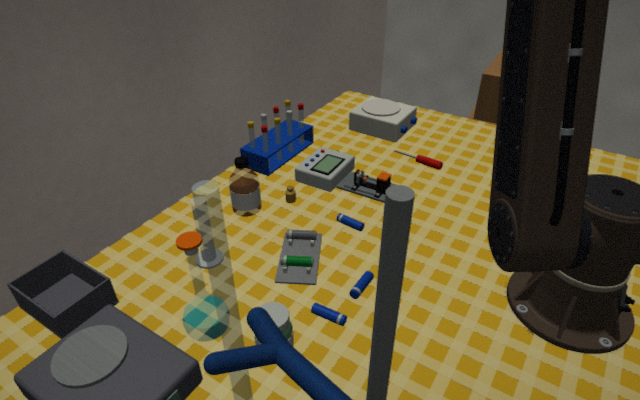

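The top view shows the tray with the green cell at (252,228) and the grey one at (283,209). Three blue look-alikes lie at (333,233), (225,279) and (266,285). The meter's cradle is at (403,215), with the orange hood at (406,233). Only the cell at (252,228) is green and in the tray, so it is the fresh one. I'll confirm that in a crop.

Run:
```python
from h import *
z=np.load("top0.npz"); im,K,W=z["im"],z["K"],z["W"]; C=cloud(z["d"],K,W)
a=cv2.resize(im[180:255,225:312],None,fx=4.5,fy=6.4*.703,interpolation=cv2.INTER_CUBIC)
b=cv2.resize(im[180:255,365:440],None,fx=5,fy=4.5,interpolation=cv2.INTER_CUBIC)
cv2.imwrite("pics/crop0.png",np.hstack([a,cv2.resize(b,(375,a.shape[0]))]))
hsv=cv2.cvtColor(im,cv2.COLOR_BGR2HSV)
def rect(mask,name):
    P=C[mask]; c,s,ang=cv2.minAreaRect((P[:,:2]*1000).astype(np.float32)); print(name,mask.sum(),c,s,ang,np.percentile(P[:,2],[5,50,95]))
roi=np.zeros(im.shape[:2],bool); roi[185:255,230:310]=1
g=roi&(abs(hsv[...,0].astype(int)-62)<15)&(hsv[...,1]>120); rect(g,"green")
rect(roi&(C[...,2]>0.002)&(C[...,2]<0.05)&(hsv[...,1]<60),"tray")
roi[:]=0; roi[185:248,380:425]=1
rect(roi&(hsv[...,0]<14)&(hsv[...,1]>170)&(C[...,2]>.045),"hood")
rect(roi&(C[...,2]>0.004)&(C[...,2]<0.012),"base")
roi[:]=0; roi[130:190,360:436]=1
rect(roi&(C[...,2]>0.035)&(C[...,2]<0.055),"housing")
print(W[:3,3],np.linalg.norm(C[215,400]-C[215,401]))
```

```text
green 182 (508.3844299316406, 136.55447387695312) (194.531494140625, 51.3811149597168) 84.1230239868164 [0.03517363 0.04117685 0.04401502]
tray 2049 (543.0057373046875, 176.47900390625) (89.27064514160156, 168.89617919921875) 28.129825592041016 [0.00407411 0.00702364 0.04168325]
hood 164 (501.3717346191406, -163.53330993652344) (35.6074104309082, 24.519237518310547) 89.63716125488281 [0.05187933 0.05548573 0.05745054]
base 1474 (544.0880126953125, -165.90353393554688) (113.59928894042969, 160.49960327148438) 88.33477020263672 [0.0054141  0.00897248 0.01150277]
housing 2864 (683.7628784179688, -155.15847778320312) (120.57270050048828, 149.9988555908203) 2.7316713333129883 [0.04354679 0.04767904 0.05162487]
[0.52398067 0.03716941 0.95939281] 0.0035759481687405903
```

View pics/crop0.png

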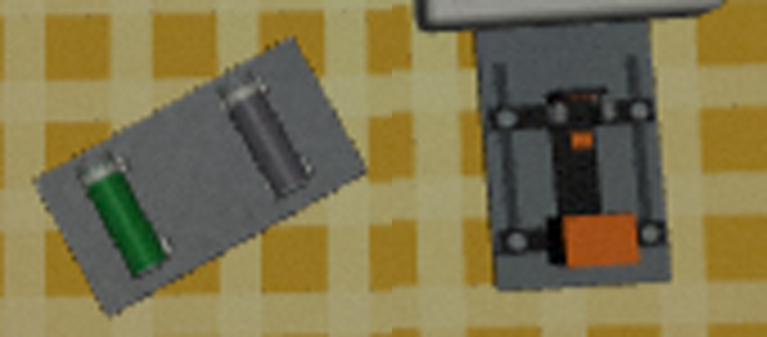

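The crop confirms it: the green cell has its white ring (plus end) at the upper left, and the cradle's hood is at the robot side. Next I move over the meter and look from near.

```bash
cat >> h.py <<'E'
def Rt(yaw,tilt=0): # tool: x against the cell axis (yaw of cell axis, deg), tilt raises plus end
    return R.from_euler('xyz',[180,0,yaw-180],degrees=True)*R.from_rotvec([0,-tilt,0],degrees=True)
def go(p,Rd,cur=None):
    s=arm.get_state(); R0=R.from_euler('xyz',s["ee_rot"]); d=R0.inv().apply(np.array(p)-s["eef_pos"])
    print("from",s["eef_pos"].round(4),"shift tool",d.round(4),"turn deg",(R0.inv()*Rd).as_rotvec(degrees=True).round(2),
     "n>=",np.ceil(np.linalg.norm(d)/.06))
    print("shift in the final tool axes",Rd.inv().apply(np.array(p)-s["eef_pos"]).round(4))
E
python3 - <<'E'
from h import *
m=arm.camera_model("wrist"); print(np.array(m["mount"]).round(3),np.array(m["mtx"]).round(1))
go([.53,-.163,.27],Rt(2.7))
z=np.load("top0.npz"); C=cloud(z["d"],z["K"],z["W"])
for n,u,v in [("jar",168,262),("cyl",205,140),("flask",163,206),("amber",296,115),("weight",336,158),("vial",340,271)]: print(n,C[v,u].round(3))
E
```

```text
[[-0.    -0.952 -0.307  0.084]
 [ 1.    -0.    -0.     0.   ]
 [ 0.    -0.307  0.952 -0.149]
 [ 0.     0.     0.     1.   ]] [[282.5   0.  317.2]
 [  0.  282.5 200.7]
 [  0.    0.    1. ]]
from [ 0.2171 -0.6387  0.2337] shift tool [-0.4493  0.3497 -0.0358] turn deg [ 0.08 -0.02 16.07] n>= 10.0
shift in the final tool axes [-0.3349  0.4604 -0.0363]
jar [0.445 0.4   0.091]
cyl [0.713 0.291 0.165]
flask [0.576 0.418 0.08 ]
amber [0.524 0.037 0.959]
weight [0.691 0.003 0.042]
vial [ 0.413 -0.001  0.058]
```

>>> move_arm(rows="0 0 2 -0.045 0.035 -0.0036 0.0876;0 0 2 -0.045 0.035 -0.0036 0.0876;0 0 2 -0.045 0.035 -0.0036 0.0876;0 0 2 -0.045 0.035 -0.0036 0.0876;0 0 2 -0.045 0.035 -0.0036 0.0876;0 0 2 -0.043 0.038 -0.0036 0.0876;0 0 2 -0.040 0.040 -0.0036 0.0876;0 0 2 -0.038 0.042 -0.0036 0.0876")

```text
t: 1.1
eef_pos: [0.4969, -0.2774, 0.2633]
ee_rot: [3.141, -0.0, -3.094]
force: [1.7, -1.9, -0.1]
width: 0.0877
gripper_force: 0.0
```

Run:
```python
from h import *
go([.53,-.163,.27],Rt(2.7))
```

```text
from [ 0.4969 -0.2774  0.2633] shift tool [-0.0385  0.1127 -0.0067] turn deg [ 0.01 -0.01  0.02] n>= 2.0
shift in the final tool axes [-0.0385  0.1127 -0.0067]
```

>>> move_arm(rows="0 0 0 -0.019 0.056 -0.003 0.0876;0 0 0 -0.019 0.056 -0.003 0.0876;0 0 0 0 0 0 0.0876;0 0 0 0 0 0 0.0876")

```text
t: 1.6
eef_pos: [0.5284, -0.1651, 0.2691]
ee_rot: [3.142, -0.001, -3.092]
force: [-0.3, -0.8, 0.1]
width: 0.0875
gripper_force: 0.0
```

Run:
```python
from h import *
im,C=save("wrist","w1"); print(arm.get_state()["eef_pos"])
```

```text
[ 0.52826339 -0.16577037  0.26910171]
```

View pics/w1.png

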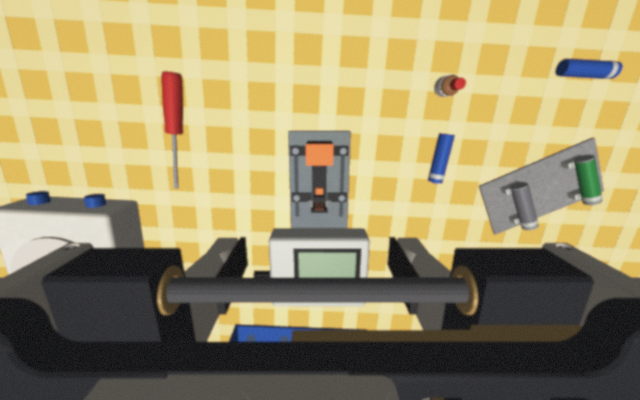

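The wrist view shows the cradle at about (320,180): hood at (319,154), ejector pad at (319,191), end wall at (319,208) and plate at 290–350 × 131–228. I'll measure from these.

Run:
```python
from h import *
z=np.load("w1.npz"); im,K,W=z["im"],z["K"],z["W"]; C=cloud(z["d"],K,W)
hsv=cv2.cvtColor(im,cv2.COLOR_BGR2HSV)
def rect(mask,name,zp):
    # rays to plane z=zp
    v,u=np.nonzero(mask); r=np.stack([(u-K[0,2])/K[0,0],(v-K[1,2])/K[1,1],np.ones(len(u))],-1)@W[:3,:3].T
    P=W[:3,3]+r*((zp-W[2,3])/r[:,2])[:,None]
    c,s,a=cv2.minAreaRect((P[:,:2]*1000).astype(np.float32)); print(name,mask.sum(),np.round(c,1),np.round(s,1),round(a,2),"mean",(P.mean(0)*1000).round(1),"z",np.median(C[mask][:,2]).round(4))
Z=C[...,2]
roi=np.zeros(Z.shape,bool); roi[125:245,280:360]=1
rect(roi&(hsv[...,1]<80)&(Z>.003)&(Z<.015),"plate",.008)
o=roi&(hsv[...,0]<15)&(hsv[...,1]>150)&(hsv[...,2]>120)
h=o.copy(); h[170:]=0; h&=Z>.045; rect(h,"hood",.0545)
e=o.copy(); e[:175]=0; e[200:]=0; rect(e,"eject",.030)
roi[:]=0; roi[228:305,265:375]=1
rect(roi&(abs(Z-.046)<.005),"housing",.046)
roi[:]=0; roi[128:245,480:605]=1
rect(roi&(Z>.003)&(Z<.05)&(hsv[...,1]<75),"tray",.006)
g=roi&(abs(hsv[...,0].astype(int)-62)<15)&(hsv[...,1]>100); rect(g,"green",.038)
# profile along cradle centre
for v in range(138,232,1):
    q=C[v,317:322]; print(v,im[v,319],(np.median(q,0)*1000).round(1))
```

```text
plate 4847 [ 548.5 -160.5] [153.5 124.6] 2.83 mean [ 547.5 -161.8    8. ] z 0.0074
hood 540 [ 498.9 -163.7] [25.6 34.7] 2.83 mean [ 498.4 -164.3   54.5] z 0.0536
eject 44 [ 555.  -161.2] [8.9 8.6] 2.83 mean [ 555.1 -161.2   30. ] z 0.029
housing 4029 [ 677.  -155.3] [115.2 146.6] 2.83 mean [ 655.6 -156.4   46. ] z 0.0462
tray 5965 [547.6 179. ] [107.4 169.7] 28.08 mean [542.2 171.3   6. ] z 0.0055
green 636 [517.6 208.7] [56.4 24.5] 27.86 mean [517.3 208.9  38. ] z 0.0389
138 [137 138 131] [ 483.  -164.8    7.4]
139 [130 131 124] [ 484.4 -164.7    6.9]
140 [104 105  99] [ 485.8 -164.6    7. ]
141 [69 70 69] [ 485.9 -164.7   19.2]
142 [39 43 60] [ 486.  -164.8   31.8]
143 [ 43  69 120] [ 486.  -164.9   43.8]
144 [ 61 104 186] [ 486.1 -164.9   53.8]
145 [ 76 131 225] [ 487.4 -164.9   53.5]
146 [ 83 141 234] [ 488.8 -164.8   53.6]
147 [ 82 142 235] [ 490.  -164.7   53.4]
148 [ 83 141 236] [ 491.3 -164.6   53.3]
149 [ 83 143 236] [ 492.6 -164.6   53.2]
150 [ 82 143 236] [ 493.7 -164.5   54.1]
151 [ 83 144 236] [ 495.1 -164.5   53.5]
152 [ 85 145 236] [ 496.4 -164.4   53.1]
153 [ 83 143 2
[... 2404 characters left out ...]
58.9    7.3]
215 [139 136 129] [ 600.3 -158.8    7. ]
216 [140 136 130] [ 601.8 -158.6    7.1]
217 [141 136 131] [ 603.6 -158.6    7. ]
218 [141 137 132] [ 605.2 -158.5    7.1]
219 [139 136 129] [ 606.9 -158.4    6.8]
220 [139 135 128] [ 608.3 -158.3    7.8]
221 [140 136 130] [ 610.1 -158.2    7.7]
222 [141 139 133] [ 612.1 -158.2    6.6]
223 [140 136 128] [ 613.7 -158.1    6.9]
224 [140 138 130] [ 615.5 -158.     6.4]
225 [138 136 129] [ 617.  -157.9    7.1]
226 [136 133 128] [ 619.  -157.8    6.4]
227 [121 119 114] [ 620.6 -157.7    6.4]
228 [ 96 100  98] [ 621.6 -157.7    8.2]
229 [84 88 87] [ 622.  -157.7   11.1]
230 [84 85 85] [ 621.8 -157.7   15.6]
231 [80 81 82] [ 621.6 -157.8   19.6]
```

Run:
```python
from h import *
go([.519,.212,.16],Rt(28.0))
```

```text
from [ 0.5283 -0.1658  0.2691] shift tool [-0.0091  0.3778  0.1091] turn deg [ 1.000e-02 -3.000e-02 -2.523e+01] n>= 7.0
shift in the final tool axes [-0.1692  0.3379  0.1091]
```

>>> move_arm(rows="0 0 0 -0.002 0.060 0 0.0876;0 0 0 -0.002 0.060 0 0.0876;0 0 0 -0.002 0.060 0.005 0.0876;0 0 0 -0.002 0.055 0.010 0.0876;0 0 0 -0.001 0.055 0.010 0.0876;0 0 -8.4 0 0.055 0.020 0.0876;0 0 -8.4 0 0.020 0.030 0.0876;0 0 -8.4 0 0 0.030 0.0876")

```text
t: 2.65
eef_pos: [0.5171, 0.1994, 0.1632]
ee_rot: [3.142, -0.0, -2.648]
force: [0.2, 0.2, -0.1]
width: 0.0874
gripper_force: 0.0
```

>>> move_arm(rows="0 0 0 0 0 0 0.0876;0 0 0 0 0 0 0.0876;0 0 0 0 0 0 0.0876")

```text
t: 3.02
eef_pos: [0.5179, 0.199, 0.1659]
ee_rot: [3.141, 0.002, -2.656]
force: [-0.3, -0.3, 0.1]
width: 0.0879
gripper_force: 0.0
```

```bash
cat > tray.py <<'E'
from h import *
import sys
im,C=save("wrist",sys.argv[1]); s=arm.get_state(); print(s["eef_pos"],np.degrees(s["ee_rot"]))
z=np.load(sys.argv[1]+".npz"); K,W=z["K"],z["W"]; hsv=cv2.cvtColor(im,cv2.COLOR_BGR2HSV)
g=(abs(hsv[...,0].astype(int)-62)<15)&(hsv[...,1]>100)
n,l,st,_=cv2.connectedComponentsWithStats(g.astype(np.uint8)); k=1+np.argmax(st[1:,4]); g=l==k; print(st[k])
P=C[g]; c=np.median(P,0); print("green median",c.round(4),"top z",np.percentile(P[:,2],95))
# axis fit from the near-top points
T=P[P[:,2]>np.percentile(P[:,2],60)]; _,_,V=np.linalg.svd(T[:,:2]-T[:,:2].mean(0)); d=V[0]*np.sign(V[0,0]); print("yaw",np.degrees(np.arctan2(d[1],d[0])),"centre",T.mean(0).round(4))
# whole cell incl. ring: points above 0.026 within 9mm of the axis
m=T.mean(0)[:2]; Q=C[(C[...,2]>.034)&(C[...,2]<.05)]; r=Q[:,:2]-m; a=r@d; b=r@np.array([-d[1],d[0]]); ok=(abs(b)<7)&(abs(a)<60)
print("along",np.percentile(a[ok],[0.5,99.5])*1000,"green along",np.percentile((P[:,:2]-m)@d,[.5,99.5])*1000)
A=(a[ok].min()+0,);
E
python3 tray.py w2
```

```text
[0.51773431 0.19908565 0.1657583 ] [ 1.79980028e+02  1.30461750e-01 -1.52149060e+02]
[322 174  19  51 895]
green median [0.5145 0.2128 0.0399] top z 0.04182528898510495
yaw 30.182580196854897 centre [0.5138 0.2134 0.0434]
along [-62.82736542  51.78288603] green along [-25.06992087  27.70456271]
```

View pics/w2.png

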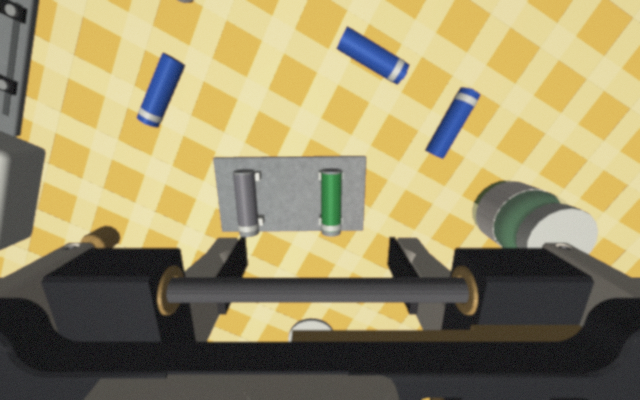

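```bash
cat > fit.py <<'E'
from h import *
import sys
z=np.load(sys.argv[1]+".npz"); im,K,W=z["im"],z["K"],z["W"]; C=cloud(z["d"],K,W); hsv=cv2.cvtColor(im,cv2.COLOR_BGR2HSV)
def pl(u,v,zp):
    u=np.asarray(u,float);v=np.asarray(v,float)
    r=np.stack([(u-K[0,2])/K[0,0],(v-K[1,2])/K[1,1],np.ones(u.shape)],-1)@W[:3,:3].T
    return W[:3,3]+r*((zp-W[2,3])/r[...,2])[...,None]
if __name__=="__main__":
    Z=C[...,2]; roi=np.zeros(Z.shape,bool); roi[150:240,205:375]=1
    t=(roi&(hsv[...,1]<70)&(Z>.002)&(Z<.03)).astype(np.uint8); t=cv2.morphologyEx(t,cv2.MORPH_OPEN,np.ones((3,3)))
    v,u=np.nonzero(t); P=pl(u,v,.006); print("tray",cv2.minAreaRect((P[:,:2]*1000).astype(np.float32)))
    g=(abs(hsv[...,0].astype(int)-62)<15)&(hsv[...,1]>100); g[:160]=0;g[240:]=0;g[:,:310]=0;g[:,350:]=0
    for rows in [(178,186),(194,202),(210,218)]:
        vv,uu=np.nonzero(g[rows[0]:rows[1]]); print(rows,pl(uu.mean(),vv.mean()+rows[0],.031).round(4),uu.mean(),g[rows[0]:rows[1]].sum(1).mean())
    print(im[165:242:1,331].tolist()); print((Z[165:242,331]*1000).round(0).tolist())
E
python3 fit.py w2
```

```text
tray ((540.409912109375, 176.996337890625), (88.62828063964844, 168.15086364746094), 28.260530471801758)
(178, 186) [0.5001 0.2055 0.031 ] 330.6938775510204 18.375
(194, 202) [0.5154 0.2136 0.031 ] 330.5 18.0
(210, 218) [0.5312 0.2222 0.031 ] 330.5 18.0
[[154, 156, 155], [151, 152, 150], [134, 136, 135], [106, 106, 107], [80, 78, 81], [70, 69, 68], [99, 98, 94], [137, 137, 130], [142, 150, 135], [118, 149, 110], [102, 156, 89], [92, 158, 77], [96, 161, 78], [99, 165, 83], [95, 162, 79], [94, 161, 77], [94, 161, 78], [94, 161, 79], [96, 163, 78], [95, 161, 79], [93, 161, 77], [94, 161, 77], [96, 161, 79], [95, 159, 79], [95, 162, 79], [93, 160, 76], [95, 161, 80], [93, 158, 77], [95, 161, 78], [93, 160, 77], [91, 159, 76], [91, 158, 76], [94, 160, 78], [93, 161, 79], [95, 162, 80], [94, 161, 79], [93, 159, 76], [94, 161, 80], [93, 160, 78], [91, 158, 75], [92, 159, 75], [90, 158, 77], [91, 159, 76], [92, 158, 76], [93, 161, 79], [91, 159, 76], [92, 159, 77], [91, 158, 75], [91, 157, 76], [88, 154, 73], [90, 156, 73], [90, 155, 74], [92, 158, 75], [91, 156, 75], [90, 157, 74], [90, 156, 75], [92, 157, 75], [91, 157, 75], [91, 156, 76], [97, 158, 84], [133, 174, 131], [181, 202, 188], [208, 216, 215], [212, 219, 219], [211, 218, 219], [201, 214, 209], [177, 193, 181], [159, 170, 156], [156, 160, 152], [160, 163, 159], [152, 168, 170], [133, 174, 192], [112, 186, 216], [97, 188, 223], [95, 192, 225], [96, 190, 225], [103, 191, 223]]
[6.0, 6.0, 5.0, 24.0, 28.0, 33.0, 40.0, 40.0, 41.0, 41.0, 41.0, 41.0, 40.0, 41.0, 40.0, 41.0, 42.0, 41.0, 42.0, 41.0, 42.0, 40.0, 41.0, 41.0, 41.0, 41.0, 42.0, 39.0, 40.0, 41.0, 41.0, 43.0, 41.0, 41.0, 42.0, 41.0, 42.0, 42.0, 41.0, 40.0, 41.0, 42.0, 41.0, 42.0, 42.0, 41.0, 41.0, 41.0, 40.0, 40.0, 42.0, 42.0, 41.0, 42.0, 41.0, 40.0, 41.0, 40.0, 41.0, 41.0, 40.0, 40.0, 41.0, 41.0, 41.0, 40.0, 41.0, 41.0, 41.0, 40.0, 40.0, 41.0, -1.0, -1.0, -1.0, -1.0, -1.0]
```

Run:
```python
import sys; sys.argv=["x","w2"]
from fit import *
print(pl([331,331,331],[170.5,231,234.5],.041))
a=np.radians(28.2); d=np.array([np.cos(a),np.sin(a)]); n=np.array([-d[1],d[0]])
e=pl([331,331],[170.5,231],.041)[:,:2]; c=e.mean(0); q=np.array([.5154,.2136]); c=q+d*((c-q)@d); t=np.array([.5191,.2166])
print("len",np.linalg.norm(e[1]-e[0]),"centre",c,"tray says",d@(t-c),n@(t-c))
p=c+.5*d*(d@(t-c))-.003*d+.25*n*(n@(t-c))
go([*p,.10],Rt(28.2)); go([*p,.022],Rt(28.2))
```

```text
[[0.48820436 0.19878417 0.041     ]
 [0.54519626 0.22994573 0.041     ]
 [0.54874592 0.23188659 0.041     ]]
len 0.06495475289972602 centre [0.51672852 0.21431235] tray says 0.0031710254038251583 0.0008954725261794564
from [0.5177 0.1991 0.1658] shift tool [-0.0047  0.0141  0.0658] turn deg [ 0.02  0.13 -0.35] n>= 2.0
shift in the final tool axes [-0.0049  0.0141  0.0658]
from [0.5177 0.1991 0.1658] shift tool [-0.0045  0.0141  0.1438] turn deg [ 0.02  0.13 -0.35] n>= 3.0
shift in the final tool axes [-0.0049  0.0141  0.1438]
```

>>> move_arm(rows="0 0 -0.3 -0.003 0.007 0.030 0.06;0 0 0 -0.0025 0.007 0.035 0.06;0 0 0 0 0 0.030 0.06;0 0 0 0 0 0.025 0.06;0 0 0 0 0 0.015 0.06;0 0 0 0 0 0.009 0.06;0 0 0 0 0 0 0.06;0 0 0 0 0 0 0.06")

```text
t: 4.08
eef_pos: [0.5157, 0.2145, 0.0212]
ee_rot: [3.141, 0.001, -2.648]
force: [0.9, 0.8, 0.1]
width: 0.0602
gripper_force: 0.0
```

Run:
```python
from h import *
go([.5172,.2144,.022],Rt(28.2))
```

```text
from [0.5157 0.2145 0.0212] shift tool [-0.0013 -0.0008 -0.0008] turn deg [0.01 0.08 0.08] n>= 1.0
shift in the final tool axes [-0.0013 -0.0008 -0.0008]
```

>>> move_arm(rows="0 0 0 -0.001 0 -0.001 0.03;0 0 0 0 0 0 0.015;0 0 0 0 0 0 0.01;0 0 0 0 0 0 0.01;0 0 0 0 0 0 0.01;0 0 0 0 0 0 0.01", squeeze=25)

```text
t: 4.82
eef_pos: [0.516, 0.2147, 0.0214]
ee_rot: [-3.142, -0.0, -2.648]
force: [-0.6, 0.9, 1.6]
width: 0.0212
gripper_force: 25.0
```

>>> move_arm(rows="0 0 0 0 0 -0.02 0.01;0 0 0 0 0 -0.04 0.01;0 0 0 0 0 -0.06 0.01;0 0 0 0 0 -0.04 0.01;0 0 0 0 0 0 0.01;0 0 0 0 0 0 0.01", squeeze=40)

```text
t: 5.58
eef_pos: [0.5155, 0.2144, 0.1807]
ee_rot: [3.141, -0.001, -2.648]
force: [-0.2, 0.9, -1.4]
width: 0.0212
gripper_force: 40.0
```

Run:
```python
from h import *
im,C=save("wrist","w3"); s=arm.get_state(); print(s["eef_pos"],s["width"],s["force"])
cv2.imwrite("pics/w3c.png",cv2.resize(im[150:320,220:440],None,fx=3,fy=3,interpolation=cv2.INTER_CUBIC))
z=np.load("w3.npz"); m=np.array(arm.camera_model("wrist")["mount"]); Ct=cloud(z["d"],z["K"],m)
for v in range(190,285,3): print(v,im[v,320].tolist(),(np.median(Ct[v,318:323],0)*1000).round(1))
go([.5396,-.162,.15],Rt(2.8))
```

```text
[0.51531728 0.21420128 0.18016554] 0.020745446368041376 [-0.38182925  0.48977925 -1.19131935]
190 [159, 161, 160] [ -7.5   3.4 175.4]
193 [160, 163, 160] [-11.4   3.4 176. ]
196 [158, 160, 158] [-15.1   3.4 175.8]
199 [159, 162, 157] [-18.9   3.4 175.7]
202 [155, 156, 155] [-22.6   3.4 175.3]
205 [142, 145, 143] [-26.6   3.4 175.8]
208 [74, 76, 75] [30.9  1.6  1.3]
211 [65, 66, 63] [30.9  1.6 -3.7]
214 [68, 71, 70] [30.6  1.5 -7.8]
217 [67, 67, 67] [ 30.8   1.5 -12.5]
220 [68, 68, 69] [ 30.7   1.5 -16.6]
223 [144, 145, 142] [ 30.2   1.5 -19.4]
226 [119, 148, 115] [ 28.9   1.4 -20. ]
229 [86, 152, 69] [ 27.2   1.4 -19.8]
232 [86, 154, 72] [ 25.6   1.5 -19.8]
235 [84, 150, 67] [ 23.7   1.4 -19.2]
238 [85, 152, 70] [ 22.1   1.5 -19.5]
241 [86, 153, 71] [ 20.5   1.5 -19.5]
244 [81, 150, 66] [ 18.7   1.5 -19.3]
247 [82, 149, 66] [ 16.8   1.5 -18.9]
250 [81, 149, 65] [ 15.5   1.5 -19.6]
253 [81, 147, 65] [ 13.7   1.5 -19.6]
256 [85, 152, 70] [ 12.2   1.5 -20. ]
259 [81, 149, 66] [ 10.4   1.5 -19.8]
262 [80, 148, 64] [  8.4   1.5 -19.3]
265 [82, 148, 66] [  6.8   1.5 -19.6]
268 [80, 147, 65] [  5.2   1.  -19.9]
271 [80, 147, 65] [  3.3   1.5 -19.8]
274 [75, 143, 60] [  1.2   1.5 -19.4]
277 [60, 99, 51] [ 32.1   1.  -69.6]
280 [44, 45, 44] [ 32.1   0.9 -71.5]
283 [57, 56, 58] [ 31.8   0.9 -72.6]
from [0.5153 0.2142 0.1802] shift tool [ 0.1567 -0.3428  0.0305] turn deg [-0.03 -0.11 25.47] n>= 7.0
shift in the final tool axes [-0.0059 -0.3769  0.0302]
```

View pics/w3c.png

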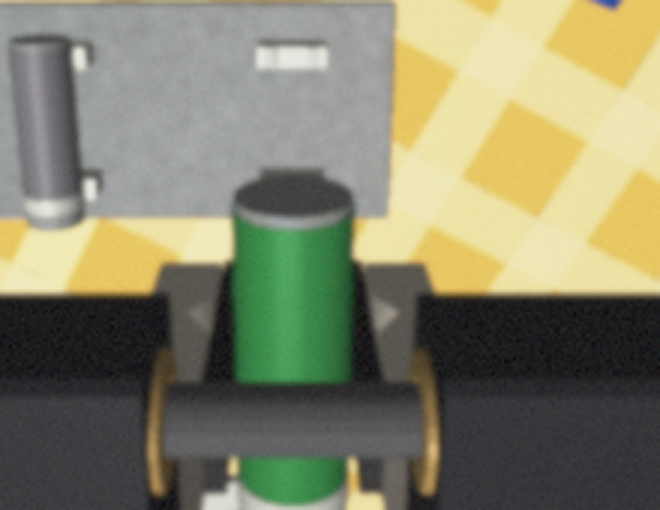

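The cell sits straight in the grip: minus face at tool x +30.8 mm, axis about 9.6 mm behind the TCP. Next I carry it over the meter and tip it.

```bash
cat >> h.py <<'E'
YM=2.8; O=np.array([.5396,-.1620,0]); GX=30.8; GZ=9.6
def cell(mx,mz,th,y=0,**k):
    t=np.radians(th); a=np.array([np.cos(t),0,np.sin(t)]); n=np.array([-np.sin(t),0,np.cos(t)])
    p=np.array([mx,y,mz])+GX*a-GZ*n
    return R.from_euler('z',YM,degrees=True).apply(p/1000)+O, Rt(YM,th)
def where():
    s=arm.get_state(); Rc=R.from_euler('xyz',s["ee_rot"]); p=R.from_euler('z',-YM,degrees=True).apply(s["eef_pos"]-O)*1000
    x=R.from_euler('z',-YM,degrees=True).apply(Rc.apply([-1,0,0])); th=np.degrees(np.arctan2(x[2],x[0])); t=np.radians(th)
    a=np.array([np.cos(t),0,np.sin(t)]); n=np.array([-np.sin(t),0,np.cos(t)]); M=p-GX*a+GZ*n
    print("t",round(s["t"],2),"M",M.round(1),"tilt",th.round(2),"yaw err",np.degrees(x[1]).round(2),"p est",(-29-(M[0]-11*np.sin(t))).round(1),
      "bottom",(M[2]-11*np.cos(t)).round(1),"F",s["force"].round(1),"grip",s["gripper_force"],s["width"])
E
python3 - <<'E'
from h import *
p,r=cell(2.6,101,27); print(p); go(p,r)
E
```

```text
[ 0.57396024 -0.1603195   0.10642924]
from [0.5153 0.2142 0.1802] shift tool [ 0.1256 -0.3576  0.074 ] turn deg [  5.97 -26.66  25.  ] n>= 7.0
shift in the final tool axes [-0.0024 -0.3769  0.084 ]
```

>>> move_arm(rows="0 0 0 0.018 -0.051 0 0.01;0 0 0 0.018 -0.051 0 0.01;0 0 0 0.018 -0.051 0 0.01;0 0 0 0.018 -0.051 0 0.01;0 0 0 0.018 -0.051 0 0.01;0 0 0 0.018 -0.051 0 0.01;0 0 0 0.018 -0.052 0 0.01;0 0 8.5 0 0 0 0.01")

```text
t: 6.62
eef_pos: [0.5738, -0.1638, 0.1789]
ee_rot: [3.141, -0.004, -2.803]
force: [-0.6, 1.2, -0.7]
width: 0.0209
gripper_force: 40.0
```

>>> move_arm(rows="0 0 8.5 0 0 0 0.01;0 0 8.4 0 0 0 0.01;0 -9 0 0 0 0 0.01;0 -9 0 0 0 0 0.01;0 -9 0 0 0 0 0.01;0 0 0 0 0 0 0.01")

```text
t: 7.38
eef_pos: [0.57, -0.1606, 0.178]
ee_rot: [3.141, 0.467, -3.093]
force: [0.3, 0.2, -0.9]
width: 0.021
gripper_force: 40.0
```

Run:
```python
from h import *
where(); go(*cell(2.6,85,27)); go(*cell(2.6,51.1,27))
```

```text
t 7.38 M [-1.400e+00 -1.000e-01  1.727e+02] tilt 26.76 yaw err -0.01 p est -22.7 bottom 162.9 F [ 0.3  0.2 -0.9] grip 39.99963104724884 0.02098146005623568
from [ 0.57   -0.1606  0.178 ] shift tool [ 0.0359 -0.      0.08  ] turn deg [ 0.06 -0.24 -0.01] n>= 2.0
shift in the final tool axes [0.0363 0.0001 0.0799]
from [ 0.57   -0.1606  0.178 ] shift tool [ 5.120e-02 -1.000e-04  1.103e-01] turn deg [ 0.06 -0.24 -0.01] n>= 3.0
shift in the final tool axes [5.170e-02 1.000e-04 1.101e-01]
```

>>> move_arm(rows="0 -0.2 0 0.012 0 0.030 0.01;0 0 0 0.013 0 0.030 0.01;0 0 0 0.013 0 0.025 0.01;0 0 0 0.010 0 0.015 0.01;0 0 0 0.003 0 0.010 0.01;0 0 0 0 0 0 0.01;0 0 0 0 0 0 0.01")

```text
t: 8.25
eef_pos: [0.5801, -0.16, 0.0607]
ee_rot: [-3.141, 0.475, -3.091]
force: [0.5, -0.1, -0.7]
width: 0.0209
gripper_force: 40.0
```

Run:
```python
from h import *
where(); im,C=save("wrist","w4"); where()
cv2.imwrite("pics/w4c.png",cv2.resize(im[90:290,190:450],None,fx=3,fy=3,interpolation=cv2.INTER_CUBIC))
hsv=cv2.cvtColor(im,cv2.COLOR_BGR2HSV); o=(hsv[...,0]<15)&(hsv[...,1]>150)&(hsv[...,2]>120); o[:,:250]=0;o[:,390:]=0
n,l,st,_=cv2.connectedComponentsWithStats(o.astype(np.uint8)); k=1+np.argmax(st[1:,4]); print(st[k])
P=R.from_euler('z',-YM,degrees=True).apply(C[l==k]-O)*1000; T=P[P[:,2]>51]; print("hood top x",np.percentile(T[:,0],[1,99]).round(1),"y",np.percentile(T[:,1],[1,99]).round(1),"z",np.median(T[:,2]).round(1))
g=(abs(hsv[...,0].astype(int)-62)<15)&(hsv[...,1]>100); g[:,:250]=0;g[:,390:]=0;g[320:]=0
G=R.from_euler('z',-YM,degrees=True).apply(C[g]-O)*1000; print("green y",np.percentile(G[:,1],[1,50,99]).round(1))
for v in range(150,290,5): print(v,im[v,318].tolist(),(R.from_euler('z',-YM,degrees=True).apply(np.median(C[v,316:321],0)-O)*1000).round(1))
```

```text
t 8.25 M [ 8.8 -0.  55.2] tilt 27.23 yaw err 0.09 p est -32.8 bottom 45.4 F [ 0.5 -0.1 -0.7] grip 39.999441504478455 0.020922456435226656
t 8.3 M [ 8.8 -0.  55.4] tilt 27.26 yaw err 0.08 p est -32.8 bottom 45.6 F [ 0.5 -0.5 -0.5] grip 39.99946653842926 0.021147342680412372
[ 272  100   92   61 5032]
hood top x [-54.  -27.2] y [-16.9  16.6] z 53.6
green y [-10.5  -0.2  10.6]
150 [84, 146, 239] [-32.1  -0.2  54.1]
155 [82, 144, 239] [-28.9   0.2  53.4]
160 [65, 101, 177] [ 5.5  0.3 11.1]
165 [50, 52, 52] [ 9.5  0.4 11.2]
170 [46, 46, 46] [13.7  0.4 11. ]
175 [70, 74, 73] [12.6  0.4 17.4]
180 [71, 73, 72] [12.3  0.4 22.5]
185 [49, 81, 141] [11.1  0.3 28.4]
190 [79, 140, 238] [14.7  0.4 29.1]
195 [73, 126, 225] [18.9  0.3 29. ]
200 [45, 44, 44] [30.9  0.4 21.4]
205 [44, 57, 87] [38.2  0.5 19. ]
210 [67, 71, 69] [11.8  0.3 48.4]
215 [67, 71, 71] [ 8.   0.3 55.6]
220 [74, 74, 75] [ 5.1  0.3 61.5]
225 [134, 143, 135] [ 5.   0.3 64.9]
230 [82, 143, 68] [ 7.4  0.3 66.1]
235 [81, 143, 66] [10.   0.3 67.2]
240 [80, 141, 64] [12.1  0.3 68.8]
245 [84, 144, 68] [15.3  0.2 69.5]
250 [83, 146, 70] [17.   0.3 71.4]
255 [82, 144, 65] [19.8  0.3 72.4]
260 [86, 148, 72] [22.4  0.4 73.8]
265 [86, 149, 72] [24.8  0.3 75.2]
270 [90, 152, 74] [27.5  0.2 76.6]
275 [88, 149, 72] [31.2  0.3 77.4]
280 [48, 47, 49] [-2.140e+01  1.000e-01  1.097e+02]
285 [51, 51, 51] [-2.180e+01  1.000e-01  1.116e+02]
```

View pics/w4c.png

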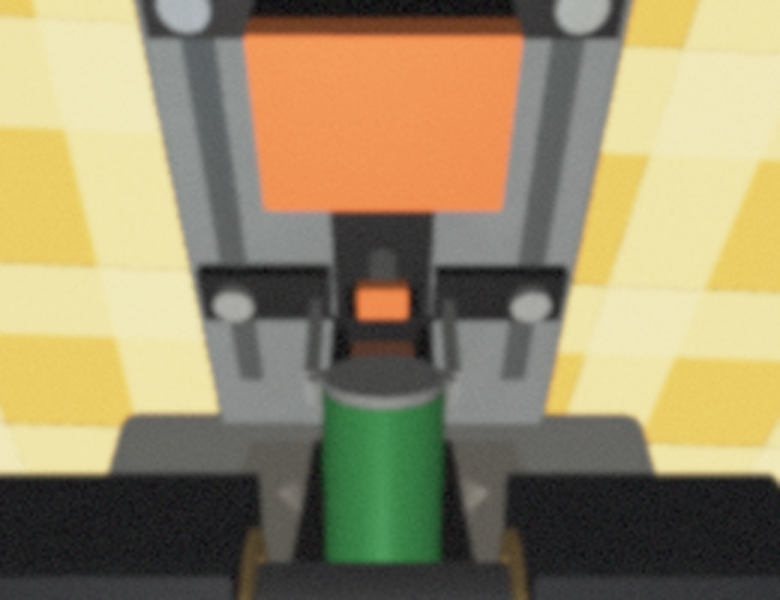

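Alignment is very good: hood edge at x −27.2, hood and cell both within 0.2 mm of y = 0. I insert along the cell's axis to just before the contact.

Run:
```python
from h import *
go(*cell(-24,37.5,27)); go(*cell(-33,32.9,27))
```

```text
from [ 0.5802 -0.16    0.061 ] shift tool [0.0375 0.0001 0.001 ] turn deg [0.04 0.26 0.08] n>= 1.0
shift in the final tool axes [0.0374 0.     0.0012]
from [ 0.5802 -0.16    0.061 ] shift tool [0.0476 0.0001 0.001 ] turn deg [0.04 0.26 0.08] n>= 1.0
shift in the final tool axes [0.0476 0.     0.0012]
```

>>> move_arm(rows="0 0.2 0 0.008 0 0.001 0.01;0 0 0 0.008 0 0 0.01;0 0 0 0.008 0 0 0.01;0 0 0 0.006 0 0 0.01;0 0 0 0.004 0 0 0.01;0 0 0 0.002 0 0 0.01;0 0 0 0 0 0 0.01;0 0 0 0 0 0 0.01")

```text
t: 9.3
eef_pos: [0.5483, -0.1621, 0.0432]
ee_rot: [3.14, 0.471, -3.091]
force: [0.1, -1.1, -0.5]
width: 0.021
gripper_force: 40.0
```

Run:
```python
from h import *
where(); go(*cell(-33,32.9,27))
```

```text
t 9.3 M [-23.1  -0.5  37.7] tilt 27.01 yaw err 0.08 p est -0.9 bottom 27.9 F [ 0.1 -1.1 -0.5] grip 39.999563097953796 0.02099237426179331
from [ 0.5483 -0.1621  0.0432] shift tool [ 0.011   0.0006 -0.0002] turn deg [0.13 0.01 0.08] n>= 1.0
shift in the final tool axes [ 0.011   0.0005 -0.0002]
```

>>> move_arm(rows="0 0 0 0.002 0 0 0.01;0 0 0 0.002 0.0005 0 0.01;0 0 0 0.002 0 0 0.01;0 0 0 0.001 0 0 0.01;0 0 0 0 0 0 0.01;0 0 0 0 0 0 0.01")

```text
t: 10.05
eef_pos: [0.5423, -0.1621, 0.0402]
ee_rot: [3.139, 0.472, -3.091]
force: [3.0, -0.2, 2.3]
width: 0.0208
gripper_force: 40.0
```

Run:
```python
from h import *
where(); go(*cell(-33,32.9,27))
```

```text
t 10.05 M [-29.1  -0.2  34.7] tilt 27.04 yaw err 0.09 p est 5.1 bottom 24.9 F [ 3.  -0.2  2.3] grip 39.99949514865875 0.020842858444441042
from [ 0.5423 -0.1621  0.0402] shift tool [ 0.0043  0.0002 -0.0001] turn deg [0.17 0.04 0.09] n>= 1.0
shift in the final tool axes [ 0.0043  0.0002 -0.0001]
```

>>> move_arm(rows="0 0 0 0.002 0 0 0.01;0 0 0 0.002 0 0 0.01;0 0 0 0.001 0 0 0.01;0 0 0 0 0 0 0.01;0 0 0 0 0 0 0.01")

```text
t: 10.68
eef_pos: [0.5385, -0.1623, 0.0383]
ee_rot: [3.14, 0.473, -3.091]
force: [5.9, 0.3, 1.9]
width: 0.021
gripper_force: 40.0
```

Run:
```python
from h import *
where(); go(*cell(-35.2,33.8,18)); go(*cell(-36.6,33.5,10));
```

```text
t 10.68 M [-32.9  -0.2  32.8] tilt 27.11 yaw err 0.1 p est 8.9 bottom 23.0 F [5.9 0.3 1.9] grip 39.99963998794556 0.020975131671047847
from [ 0.5385 -0.1623  0.0383] shift tool [0.0035 0.0002 0.0029] turn deg [0.16 9.11 0.11] n>= 1.0
shift in the final tool axes [0.003  0.0002 0.0034]
from [ 0.5385 -0.1623  0.0383] shift tool [0.0072 0.0002 0.0064] turn deg [ 0.15 17.11  0.13] n>= 1.0
shift in the final tool axes [0.005  0.0002 0.0082]
```

>>> move_arm(rows="0 1.5 0 0.001 0 0.0005 0.01;0 1.5 0 0.001 0 0.0005 0.01;0 1.5 0 0.0007 0 0.0005 0.01;0 1.5 0 0.0007 0 0.0005 0.01;0 1.5 0 0.0005 0 0.0005 0.01;0 1.5 0 0.0005 0 0.0005 0.01;0 0 0 0 0 0 0.01", squeeze=50)

```text
t: 11.55
eef_pos: [0.5356, -0.1624, 0.0332]
ee_rot: [3.14, 0.315, -3.091]
force: [6.1, 0.2, -1.8]
width: 0.0207
gripper_force: 50.0
```

Run:
```python
from h import *
where(); go(*cell(-35.9,33.5,18)); go(*cell(-37.1,33.5,10));
```

```text
t 11.55 M [-36.2  -0.2  32.8] tilt 18.05 yaw err 0.12 p est 10.6 bottom 22.3 F [ 6.1  0.2 -1.8] grip 49.99852538108826 0.020749510089610877
from [ 0.5356 -0.1624  0.0332] shift tool [-0.0005  0.0002 -0.0005] turn deg [0.16 0.05 0.12] n>= 1.0
shift in the final tool axes [-0.0005  0.0002 -0.0006]
from [ 0.5356 -0.1624  0.0332] shift tool [0.0023 0.0002 0.0033] turn deg [0.15 8.05 0.13] n>= 1.0
shift in the final tool axes [0.0018 0.0002 0.0036]
```

>>> move_arm(rows="0 1.6 0 0.0004 0 0.0006 0.01;0 1.6 0 0.0004 0 0.0006 0.01;0 1.6 0 0.0003 0 0.0006 0.01;0 1.6 0 0.0003 0 0.0006 0.01;0 1.6 0 0.0003 0 0.0007 0.01;0 0 0 0 0 0 0.01")

```text
t: 12.3
eef_pos: [0.5349, -0.1623, 0.0295]
ee_rot: [3.139, 0.176, -3.09]
force: [8.3, -0.7, -2.5]
width: 0.0208
gripper_force: 50.0
```

Run:
```python
from h import *
where(); go(*cell(-37.1,33.2,10)); go(*cell(-37.5,33,5)); go(*cell(-37.5,33,0));
```

```text
t 12.3 M [-36.7  -0.1  33.6] tilt 10.06 yaw err 0.14 p est 9.6 bottom 22.8 F [ 8.3 -0.7 -2.5] grip 49.9985271692276 0.020823414278513617
from [ 0.5349 -0.1623  0.0295] shift tool [0.0005 0.0001 0.0004] turn deg [0.15 0.06 0.14] n>= 1.0
shift in the final tool axes [0.0005 0.0001 0.0004]
from [ 0.5349 -0.1623  0.0295] shift tool [0.0019 0.0001 0.0031] turn deg [0.14 5.06 0.14] n>= 1.0
shift in the final tool axes [0.0016 0.0001 0.0033]
from [ 0.5349 -0.1623  0.0295] shift tool [0.003  0.0001 0.0057] turn deg [ 0.14 10.06  0.15] n>= 1.0
shift in the final tool axes [0.002  0.0001 0.0061]
```

>>> move_arm(rows="0 0 0 -0.0008 0 0 0.01;0 0 0 0 0 0 0.01")

```text
t: 12.55
eef_pos: [0.535, -0.1624, 0.0296]
ee_rot: [3.139, 0.175, -3.091]
force: [6.9, 0.3, -2.4]
width: 0.0209
gripper_force: 50.0
```

Run:
```python
from h import *
where(); im,C=save("wrist","w5"); where(); s=arm.get_state(); print(s["moment"])
m=np.array(arm.camera_model("wrist")["mount"]); z=np.load("w5.npz"); Ct=cloud(z["d"],z["K"],m)
for v in range(205,280,6): print(v,im[v,318].tolist(),(np.median(Ct[v,316:321],0)*1000).round(1))
```

```text
t 12.55 M [-36.6  -0.1  33.7] tilt 10.04 yaw err 0.12 p est 9.6 bottom 22.8 F [ 6.9  0.3 -2.4] grip 49.99860763549805 0.020936713631666985
t 12.6 M [-36.6  -0.1  33.6] tilt 10.04 yaw err 0.12 p est 9.6 bottom 22.8 F [ 6.9  0.7 -2.5] grip 49.99864161014557 0.02069288309709177
[-0.08427905 -1.79797562 -0.02876228]
205 [55, 92, 167] [ 44.2   0.3 -32.3]
211 [83, 144, 237] [ 41.3   0.3 -32.1]
217 [83, 143, 237] [ 38.1   0.3 -31. ]
223 [82, 142, 236] [ 35.2   0.3 -31.2]
229 [82, 142, 236] [ 31.9   0.3 -30.2]
235 [79, 138, 235] [ 28.3   0.3 -28.9]
241 [80, 139, 235] [ 25.1   0.3 -28.7]
247 [80, 138, 235] [ 21.9   0.3 -28.7]
253 [80, 141, 230] [ 18.3   0.3 -27.8]
259 [100, 165, 83] [ 10.2   0.4 -19.3]
265 [99, 166, 84] [  6.8   0.4 -19.5]
271 [99, 165, 84] [  3.2   0.4 -19.4]
277 [69, 111, 59] [ 32.3   0.2 -69.9]
```

>>> move_arm(rows="0 1.3 0 0.0002 0 0.0007 0.01;0 1.3 0 0.0002 0 0.0008 0.01;0 1.3 0 0.0002 0 0.0008 0.01;0 1.2 0 0.0002 0 0.0008 0.01;0 0 0 0 0 0 0.01", squeeze=60)

```text
t: 13.22
eef_pos: [0.5352, -0.1623, 0.0266]
ee_rot: [3.139, 0.087, -3.09]
force: [6.4, 0.7, -0.5]
width: 0.0204
gripper_force: 60.0
```

Run:
```python
from h import *
where(); go(*cell(-36.5,33,2)); go(*cell(-36.5,33,0));go(*cell(-36.5,33,-3))
```

```text
t 13.22 M [-35.9  -0.1  33.5] tilt 4.96 yaw err 0.15 p est 7.8 bottom 22.5 F [ 6.4  0.7 -0.5] grip 59.999157786369324 0.02039917035637606
from [ 0.5352 -0.1623  0.0266] shift tool [0.0012 0.0001 0.002 ] turn deg [0.13 2.96 0.15] n>= 1.0
shift in the final tool axes [0.0011 0.0001 0.0021]
from [ 0.5352 -0.1623  0.0266] shift tool [0.0016 0.0001 0.0031] turn deg [0.13 4.96 0.15] n>= 1.0
shift in the final tool axes [0.0013 0.0001 0.0032]
from [ 0.5352 -0.1623  0.0266] shift tool [0.0023 0.0001 0.0046] turn deg [0.13 7.96 0.16] n>= 1.0
shift in the final tool axes [0.0016 0.0001 0.0049]
```

>>> move_arm(rows="0 1.2 0 0.0003 0 0.0008 0.01;0 1.2 0 0.0003 0 0.0008 0.01;0 1.3 0 0.0003 0 0.0008 0.01;0 1.3 0 0.0003 0 0.0007 0.01;0 0 0 0 0 0 0.01;0 0 0 0 0 0 0.01")

```text
t: 13.98
eef_pos: [0.5346, -0.1624, 0.0238]
ee_rot: [3.14, 0.001, -3.09]
force: [6.3, -0.2, 1.6]
width: 0.0208
gripper_force: 60.0
```

Run:
```python
from h import *
where(); print(arm.get_state()["moment"]); go(*cell(-36,32.5,0));
im,C=save("wrist","w6"); m=np.array(arm.camera_model("wrist")["mount"]); z=np.load("w6.npz"); Ct=cloud(z["d"],z["K"],m)
for v in range(253,279,4): print(v,im[v,318].tolist(),(np.median(Ct[v,316:321],0)*1000).round(1))
im,C=save("side","s6"); cv2.imwrite("pics/s6c.png",cv2.resize(im[140:220,310:430],None,fx=6,fy=6,interpolation=cv2.INTER_CUBIC))
```

```text
t 13.97 M [-35.8  -0.1  33.4] tilt 0.04 yaw err 0.17 p est 6.8 bottom 22.4 F [ 6.3 -0.2  1.6] grip 60.0009423494339 0.020781584345040988
[ 0.11682265 -2.64856175 -0.06770659]
from [ 0.5346 -0.1624  0.0238] shift tool [0.0002 0.0001 0.0009] turn deg [0.12 0.04 0.17] n>= 1.0
shift in the final tool axes [0.0002 0.0001 0.0009]
253 [96, 162, 80] [ 13.7   0.4 -19.5]
257 [94, 160, 78] [ 11.5   0.4 -19.6]
261 [91, 158, 76] [  9.4   0.4 -20.1]
265 [93, 158, 78] [  6.8   0.4 -19.7]
269 [89, 158, 75] [  4.3   0.4 -19.4]
273 [89, 156, 73] [  2.1   0.4 -19.8]
277 [68, 109, 57] [ 32.    0.2 -69.5]
```

View pics/s6c.png

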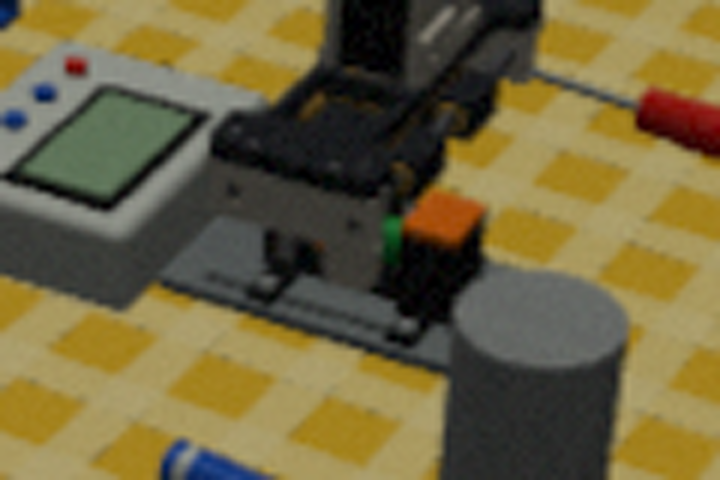

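The cell is level and its top is at about 44 mm, so it looks home. I press a little more to be sure the clip has snapped.

>>> move_arm(rows="0 0.7 0 -0.0003 0 0.0005 0.01;0 0.7 0 -0.0003 0 0.0005 0.01;0 0 0 0 0 0.0005 0.01;0 0 0 0 0 0 0.01;0 0 0 0 0 0 0.01")

```text
t: 14.7
eef_pos: [0.5343, -0.1625, 0.0232]
ee_rot: [3.14, -0.025, -3.09]
force: [0.6, 1.4, 12.7]
width: 0.0205
gripper_force: 60.0
```

Run:
```python
from h import *
where(); print(arm.get_state()["moment"])
```

```text
t 14.7 M [-35.8  -0.2  33.5] tilt -1.42 yaw err 0.18 p est 6.6 bottom 22.5 F [ 0.6  1.4 12.7] grip 60.00438630580902 0.020480664070644382
[ 0.68324226 -0.71691638 -0.0232796 ]
```

>>> move_arm(rows="0 0.5 0 0 0 0.0007 0.01;0 0.5 0 0 0 0.0007 0.01;0 0 0 0 0 0.0007 0.01;0 0 0 0 0 0 0.01;0 0 0 0 0 0 0.01")

```text
t: 15.32
eef_pos: [0.5343, -0.1625, 0.0229]
ee_rot: [3.14, -0.042, -3.089]
force: [-5.4, 4.0, 33.2]
width: 0.0208
gripper_force: 60.0
```

Run:
```python
from h import *
where(); print(arm.get_state()["moment"])
im,C=save("wrist","w7"); m=np.array(arm.camera_model("wrist")["mount"]); z=np.load("w7.npz"); Ct=cloud(z["d"],z["K"],m)
hsv=cv2.cvtColor(im,cv2.COLOR_BGR2HSV); g=(abs(hsv[...,0].astype(int)-62)<15)&(hsv[...,1]>100); g[:,:312]=0;g[:,324:]=0;g[276:]=0;g[240:250]=0
P=Ct[g]*1000; P=P[abs(P[:,2]+19)<4]; print(len(P),np.polyfit(P[:,0],P[:,2],1),P[:,0].min(),P[:,0].max())
```

```text
t 15.32 M [-35.7  -0.2  33.8] tilt -2.39 yaw err 0.22 p est 6.3 bottom 22.8 F [-5.4  4.  33.2] grip 60.00975787639618 0.020784742336656892
[ 1.84625567  1.6327342  -0.10202422]
311 [  0.03030718 -19.65803763] 0.3990832795482957 15.696016109225317
```

>>> move_arm(rows="0 -1 0 0 0 -0.0007 0.01;0 -1.2 0 0 0 -0.0007 0.01;0 0 0 0 0 -0.0007 0.01;0 0 0 0 0 0 0.01;0 0 0 0 0 0 0.01", squeeze=10)

```text
t: 16.0
eef_pos: [0.5349, -0.1625, 0.0226]
ee_rot: [3.14, -0.003, -3.09]
force: [6.4, -0.7, 5.7]
width: 0.0217
gripper_force: 10.0
```

```bash
cat > sl.py <<'E'
from h import *
where(); print(arm.get_state()["moment"])
im,C=save("wrist","w8"); 
hsv=cv2.cvtColor(im,cv2.COLOR_BGR2HSV); g=(abs(hsv[...,0].astype(int)-62)<15)&(hsv[...,1]>100); g[:,:312]=0;g[:,324:]=0;g[276:]=0;g[240:250]=0
P=R.from_euler('z',-YM,degrees=True).apply(C[g]-O)*1000; P=P[abs(P[:,2]-45)<10]; k=np.polyfit(P[:,0],P[:,2],1); print(len(P),"slope deg",np.degrees(k[0]),"z at 0",k[1],P[:,0].min(),P[:,0].max())
E
python3 sl.py
```

```text
t 16.0 M [-35.5  -0.3  32.3] tilt -0.17 yaw err 0.18 p est 6.5 bottom 21.3 F [ 6.4 -0.7  5.7] grip 10.000309199094772 0.021696152698909822
[ 0.06364005 -2.03570018 -0.01401111]
300 slope deg 0.09664074329355163 z at 0 43.07098902286179 -20.426620397127962 -5.48458083679559
```

>>> move_arm(rows="0 0 0 0 0 0 0.024;0 0 0 0 0 0 0.026;0 0 0 0 0 0 0.03;0 0 0 0 0 0 0.03", squeeze=3)

```text
t: 16.55
eef_pos: [0.533, -0.1625, 0.0216]
ee_rot: [3.139, -0.006, -3.09]
force: [-0.4, -0.0, -0.3]
width: 0.0295
gripper_force: 0.0
```

```bash
python3 sl.py
```

```text
t 16.55 M [-37.3  -0.2  31.4] tilt -0.37 yaw err 0.13 p est 8.3 bottom 20.4 F [-0.4 -0.  -0.3] grip 0.0 0.029531505790381954
[-0.06574777 -0.02788231  0.00228994]
252 slope deg 2.297253972938887 z at 0 43.69895853991086 -53.589961691317214 -7.780171017187613
```

Released and force-free. I rise straight up and look.

>>> move_arm(rows="0 0 0 0 0 -0.006 0.03;0 0 0 0 0 -0.02 0.032;0 0 0 0 0 -0.03 0.04;0 0 0 0.010 0 -0.03 0.04;0 0 0 0.010 0 -0.02 0.04;0 0 0 0 0 0 0.04;0 0 0 0 0 0 0.04")

```text
t: 17.48
eef_pos: [0.5141, -0.1637, 0.1279]
ee_rot: [3.139, -0.005, -3.09]
force: [0.2, 0.1, -0.2]
width: 0.0396
gripper_force: 0.0
```

```bash
cat > chk.py <<'E'
from h import *
import sys
im,C=save("wrist",sys.argv[1]); where()
Q=R.from_euler('z',-YM,degrees=True).apply((C-O).reshape(-1,3)).reshape(C.shape)*1000
hsv=cv2.cvtColor(im,cv2.COLOR_BGR2HSV); g=(abs(hsv[...,0].astype(int)-62)<15)&(hsv[...,1]>100)&(abs(Q[...,0])<45)&(abs(Q[...,1])<4)&(Q[...,2]>30)&(Q[...,2]<70)
P=Q[g]; print(g.sum()); k=np.polyfit(P[:,0],P[:,2],1); print("slope",np.degrees(k[0]),"z0",k[1],"x",P[:,0].min(),P[:,0].max())
v,u=np.nonzero((abs(Q[...,0])<60)&(abs(Q[...,1])<30)&(Q[...,2]>15)&(Q[...,2]<90)); print(u.min(),u.max(),v.min(),v.max())
cv2.imwrite(f"pics/{sys.argv[1]}c.png",cv2.resize(im[max(v.min()-10,0):v.max()+15,u.min()-10:u.max()+10],None,fx=4,fy=4,interpolation=cv2.INTER_CUBIC)[:600,:800])
c=int(np.median(np.nonzero(g)[1]))
for r in range(v.min(),v.max()+6,4): print(r,im[r,c].tolist(),np.median(Q[r,c-1:c+2],0).round(1))
E
python3 chk.py w9
```

```text
t 17.52 M [-56.4  -0.4 137.2] tilt -0.36 yaw err 0.14 p est 27.4 bottom 126.2 F [-0.4  0.5 -0.6] grip 0.0 0.03981997798904064
375
slope 1.2778526197440454 z0 43.26910850089101 x -21.067990167023734 22.70955218941547
297 339 172 276
172 [55, 56, 52] [-53.7  -0.4  14.7]
176 [15, 10, 12] [-53.8  -0.5  32.3]
180 [31, 44, 69] [-53.7  -0.5  47.3]
184 [87, 147, 238] [-51.9  -0.5  53.6]
188 [89, 152, 239] [-48.6  -0.5  54. ]
192 [90, 154, 239] [-45.   -0.5  53.3]
196 [90, 152, 239] [-41.6  -0.5  53.5]
200 [89, 151, 239] [-38.2  -0.5  53.6]
204 [90, 153, 240] [-34.8  -0.5  54. ]
208 [90, 153, 240] [-31.1  -0.5  53.4]
212 [92, 158, 233] [-27.9  -0.5  54.5]
216 [102, 171, 88] [-20.1  -0.4  43.4]
220 [100, 167, 83] [-16.4  -0.4  43.6]
224 [99, 168, 82] [-12.2  -0.4  42.6]
228 [100, 169, 82] [-8.9 -0.4 44.1]
232 [103, 172, 86] [-4.8 -0.4 43.4]
236 [100, 170, 84] [-1.  -0.4 43.7]
240 [101, 171, 86] [ 3.  -0.4 43.7]
244 [99, 169, 83] [ 7.1 -0.4 43.5]
248 [98, 167, 83] [10.8 -0.4 44.2]
252 [97, 166, 81] [15.2 -0.3 43.6]
256 [96, 166, 80] [19.  -0.3 44.2]
260 [141, 184, 139] [23.  -0.3 44.5]
264 [221, 228, 228] [27.4 -0.3 44.1]
268 [165, 171, 161] [31.9 -0.3 43.7]
272 [128, 131, 140] [38.6 -0.3 39.7]
276 [54, 56, 63] [40.9 -0.3 43. ]
280 [42, 41, 42] [-57.1  -1.  199.2]
```

View pics/w9c.png

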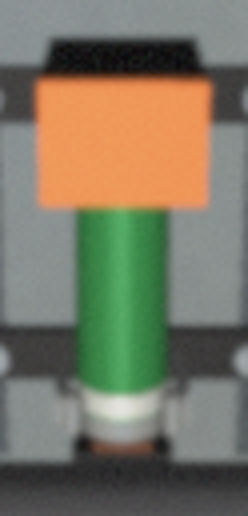

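```bash
python3 -c "
from station import arm
print(arm.job_done())"
```

```text
the job is handed in; nothing more can be done
None
```

The fresh green cell is loaded: camera depth puts it within about 1.3° of level, top near 44 mm, plus end in the clip. The arm is clear and force-free, and I handed in at 17.5 s; the joint readings and the verdict weren't shown to me.

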